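# Hang the UV screen on the lamp stand's rail

### The job

Take the amber UV screen off its sloping rest and hang it over the cross rail below the lamp head, with the large panel on the robot's side, the short folded lip behind the rail and its left edge right up against the black stop collar. Acrylic cracks easily, so set it down gently and meet the collar gently; have the rail carrying it before you let go, and leave it hanging free. Do not bump the lamp head or disturb the other things on the bench.

Things in the scene. Friction and masses are not known exactly. Their poses are not given: they have to be found in the camera images.
- screen: Amber UV screen, amber acrylic 4 mm thick, 180 mm wide (y), 0.2-0.3 kg. From the side an upside-down J: panel 160 mm tall in front (x -17 to -13 mm, z -146 to +14), fold on top (z +10 to +14), short lip behind (see screen_lip). Origin: mid-width, mid-slot, 10 mm below the fold: where the rail's axis lies once seated. z up the panel; it starts leaning back 30 deg. Hangs free about 8 deg off plumb.
- screen_grip (a point): Grip point in the screen's black handle, a block 40 mm wide (y), 18 mm thick (x), 44 mm tall on the middle of the fold. The point lies 42 mm above the screen's origin along its z: 28 mm above the fold's top, 16 mm below the block's top. Axes as the screen's. Pinched across its two y sides it can be held with the tool leaning to either side in x.
- screen_left (a point): Middle of the screen's left (+y) edge, 90 mm from its origin along its y, at the origin's height. Axes as the screen's.
- rail: Cross rail: a level, fixed steel bar, 20 mm diameter, axis 248 mm above the table. Origin on its axis, midway between the upright rods; y runs along it, -x is the robot's side. Free for 190 mm either side of the origin, where it enters the black clamps of the rods (25 mm diameter, 420 mm apart, 32 mm behind the rail). Rigid: come down on it at 10 mm/s or slower and stop at the first touch.
- collar: Black stop collar, a fixed ring 40 mm in diameter, 14 mm wide round the rail, left (+y) of its middle. Origin on the rail's axis in the collar's right (-y) face, the one the screen's left edge must meet. Axes as the rail's. Rigid too: meet it at 10 mm/s or slower.
- lamp: White lamp head with black fins, fixed above the rail: 350 (y) x 60 (x) x 68 mm high. Origin at the centre of its underside, 225 mm above the rail's axis and 22 mm nearer the robot, so its front edge overhangs the rail by 52 mm. A tool pointing straight down over the rail hits it; one leaning back to the robot about 40 deg (fingers pointing down and away) clears it. Axes as the rail's.
- easel: Fixed aluminium rest of the screen: base plate 150 x 150 x 6 mm, back plate 150 mm wide leaning 30 deg to its +x, with a ledge and a 10 mm front lip that hold the screen's foot. Origin at the centre of its underside. The screen lifts straight up out of it.
- torch: Bystander: orange torch standing on its wide head, 64 mm across, 165 mm high; origin at the centre of its underside.
- wafer_ring: Bystander: aluminium wafer ring lying flat, 110 mm across, 12 mm thick, with a small micrometer barrel lying on it up to 27 mm high that sticks out 26 mm past the rim along its x; origin at the centre of its underside.
- dish: Bystander: open glass dish, 90 mm across, 18 mm high; origin at the centre of its underside.
- driver: Bystander: red-handled screwdriver lying on the board, 150 mm long along its x; origin under the middle of its length.
- meter: Bystander: yellow hand-held meter lying flat, 150 x 75 x 30 mm; origin at the centre of its underside.
- goggles: Bystander: clear safety goggles with black arms, 146 mm wide, 45 mm high, arms reaching 125 mm along their x; origin under the middle of the front.
- screen_lip (a point): Middle of the lower edge of the screen's short lip, 15 mm behind (+x) and 22 mm below the screen's origin. The lip lies at x +13 to +17 mm, z -22 to +14 in the screen's frame, so the slot between panel and lip is 26 mm wide and its mouth is 22 mm below the origin. Axes as the screen's.

How it is judged (in metres and radians):
On the way, in this order (a step that is already met when the one before it is completed fails the run):
1. the screen is lifted off its rest in the gripper (height (world z) of screen above 0.2 m and contact force between the fingers and screen above 1 N), for 0.2 s.
2. the screen is let down over the rail, lip behind it, and the rail carries it while the gripper still holds it (x of screen in the frame of rail between -0.008 and 0.008 m and z of screen in the frame of rail between -0.006 and 0.006 m and contact force between screen and rail above 0.7 N and contact force between the fingers and screen above 1 N), for 0.2 s.
At the end, for the whole second after the job is handed in: The screen hangs still on the rail, fold on the bar (origin within 7 mm across and 6 mm in height of the rail's axis), square to it within 0.06 rad, its z within 0.30 rad of vertical, its left edge within 4 mm of the collar's face, and the gripper is clear of it (x of screen in the frame of rail between -0.007 and 0.007 m and z of screen in the frame of rail between -0.006 and 0.006 m and y of screen_left in the frame of collar between -0.004 and 0.003 m and angle between the y axis of screen and the y axis of rail, either way round below 0.06 rad and angle between screen's own z axis and vertical below 0.3 rad and linear speed of screen below 0.04 m/s and angular speed of screen below 0.4 rad/s); the robot touches nothing.
It fails at once if the screen is forced hard against the rail or the collar (over 25 N) (contact force between screen and rail above 25 N or contact force between screen and collar above 25 N).
It fails at once if the lamp head is bumped (over 3 N) (contact force between lamp and anything else above 3 N).
It fails at once if another thing on the bench is moved more than 30 mm or tipped (distance of any of torch, wafer_ring, dish, driver, meter, goggles from where it was at the start of the episode above 0.03 m or angle between torch's own z axis and vertical above 0.5 rad).
It also fails if it takes over 61 s, if anything falls off the work surface, if the arm or the gripper's body presses on something with over 40 N, if the wrist force passes 120 N, or if a joint passes its speed limit or range.

### The arm

A 7-joint arm with a two-finger parallel gripper is mounted at the origin on the work surface. World frame = base frame: x ahead of the robot, y to its left, z up, the work surface at z = 0. Lengths are in mm, angles in rad, forces in N, time in s.
With the tool pointing down it reaches from about 400 to 875 mm from the base axis. Payload 4.4 kg.
Tool frame: the origin (TCP) lies between the finger pads, 19 mm behind the fingertips; this is the grasp point; z points along the fingers, y is the line along which they close (so a half turn about z gives the same grasp; the last joint's range is limited). The gripper opens to 85 mm and grips with 20 to 120 N. Pads are 22 mm wide; open, the fingers measure 114 mm over their backs; the gripper's body (76 mm by 85 mm) begins 54 mm behind the grasp point. The pads swing forward as they close: fully open they stand 13 mm farther back than shut.
Start: joints at [-1.183, 0.628, 0.038, 1.517, -0.027, 0.996, -0.02], TCP at [284.93, 584.237, 250.013] pointing down, gripper open.
Joint ranges: [-3.06, 3.06], [-0.37, 2.12], [-1.25, 1.32], [0.18, 2.47], [-1.1, 4.24], [0.23, 1.98], [-2.94, 2.94]. Speed limits (rad/s): [2.57, 2.57, 3.14, 3.14, 3.14, 3.14, 3.14].

### API

Orientations are given as [roll, pitch, yaw] about the fixed x, y, z axes, in that order (R = Rz(yaw) Ry(pitch) Rx(roll)).
In Python, from cell import status, get_image, ctrl, models gives the robot as it stands.
- The arm moves only by the shell command python3 -m handwheel 'ROWS' [OPENING]. ROWS is JSON, a list of rows, each an object with "delta_pos": the shift along the world's x, y, z in cm, a list of three; "yaw": the turn about the world's z in rad. A call has 1 to 10 rows; each row shifts and turns the commanded pose from where the row before left it; what a row does not reach is not made up. A row lasts 1/12 s, in which the tool goes at most 41.7 mm and 7.16 degrees, less where a joint would pass 70% of its speed; a pose out of reach is approached as far as the arm can. A call is refused whole if a number of a shift passes 4.17 or a number of a turn 0.125, either way. A call with a gripper value outside its range is refused whole. OPENING is the opening, from -1 (shut) to 1 (fully open), set as the call begins (- or left out, the last holds). The fingers move at their own pace and stop on an object; the grip force is fixed at half the most. Time passes only in rows, so rows that do not move let the fingers close. It gives the time, the measured TCP pose, the force, the opening and the grip force at its end, in the units of the state.
- status.read_state(): the state, without advancing time (a new reading comes with each control period).
- get_image(name): name is "scene" or "top" or "wrist"; returns a dict with "color" (384x512x3 uint8, red, green, blue), "z_map" (384x512 float32, mm along the optical axis (not along the pixel's ray), 0 where there is no reading), "fx", "fy", "cx", "cy" (pixels), "k1" (the pictures are not rectified: a ray, as slopes to the right and down, at radius r is drawn at 1 + k1 r^2 times it, then the intrinsics apply), "position" and "rotation" of the camera in the world; the wrist camera has in their place "hand_eye" (4x4, takes a point from camera to tool coordinates, whose origin is the TCP and whose axes are the flange's). Camera axes: x right, y up, looking along -z (the intrinsics and any distortion apply to the point x, -y, -z); pixel columns grow to the right and rows downward; lengths in mm; the calibration is good to about 2 mm. A picture is of the moment at which its call begins: read the wrist's pose just before it.
- ctrl.finish_job(): hands the job in; it is judged then, once.
Trained networks look in a picture, given as the dict that the camera call returned (one of the last four; its "shot" number tells which), for a name from the list of things; names that differ only in an ending like _2 or _b are one class to them, and where a whole thing is asked for, a point or a joint stands for the part that bears it (a point fixed in the world has none). Each returns a list of dicts, best first, with "score" (0 to 1); they miss things now and then, are a little off and sometimes report something else, mostly with a low value. They report only what shows in the picture. A call takes as long as a camera call.
- models.boxes_of(picture, name): "rect" ([left, top, right, bottom] in pixels, round what is visible of it).
The state is a dict: "clock": time; "qpos": joint angles; "qd": joint speeds; "tau": joint torques, N m; "eef_pos": TCP position; "tool_rot": TCP orientation; "force": force on the tool from outside, world axes, zero at the start; "torque": the same for the moment, N m; "width": finger opening in mm; "gripper_force": force on a finger pad.
Only numpy, scipy, OpenCV 4.12 (cv2) and the standard library are available. Lean on these libraries where they do the work, as an engineer would, in place of code of your own. Each camera call takes 0.05 s, during which the arm holds its last target. There are 200 camera calls.

## Working session

There is one attempt and no reset: what is moved stays moved. The work goes in short steps, Python scripts to look and compute and a shell command to move; the robot and the scene stay as the last step left them, time stands still between calls to the robot, and variables do not carry over. Pictures are saved under pics/ and viewed, at most 10 in all, crops included, and the job is handed in when it is done.

```bash
ls; mkdir -p pics; cat > h.py <<'E'
import numpy as np,cv2
from cell import status,get_image,ctrl,models
def rays(p,uv):
    uv=np.atleast_2d(uv).astype(float); d=np.stack([(uv[:,0]-p['cx'])/p['fx'],(uv[:,1]-p['cy'])/p['fy']],1)
    s=d.copy()
    for _ in range(8): s=d/(1+p['k1']*(s**2).sum(1,keepdims=True))
    return np.c_[s[:,0],-s[:,1],-np.ones(len(s))]
def cloud(p,mask=None):
    z=p['z_map']; m=z>0
    if mask is not None: m&=mask
    v,u=np.nonzero(m); P=rays(p,np.c_[u,v])*z[v,u][:,None]
    return P@np.array(p['rotation']).T+np.array(p['position']),u,v
E
python3 - <<'E'
from h import *
s=status.read_state();print(s)
for n in ['scene','top']:
    p=get_image(n); print(n,p['position'],np.array(p['rotation']).round(3).tolist(),p['fx'],p['k1'])
    cv2.imwrite(f'pics/{n}0.png',p['color'][:,:,::-1])
    np.savez(f'{n}0.npz',**{k:v for k,v in p.items()})
    for k in ['screen','screen_grip','rail','collar','lamp','easel','torch','wafer_ring','dish','driver','meter','goggles']:
        b=models.boxes_of(p,k); print(k,[(np.round(x['rect']).tolist(),round(x['score'],2)) for x in b[:2]])
E
python3 -m handwheel --help | head -40
```

```text
pics
{'clock': 0.0, 'qpos': array([-1.18277965,  0.62935571,  0.03842432,  1.51839495, -0.02696091,
        0.99628085, -0.02000727]), 'qd': array([ 8.05029641e-04, -1.21712507e-03, -1.58649803e-03,  8.78712052e-05,
        2.49539742e-05, -7.66556749e-04, -2.67898923e-04]), 'tau': array([ 1.52131938e-04, -5.63398933e+01,  1.22608982e+00, -1.93442023e+01,
        1.09244479e-02,  1.05019144e-02,  1.67052224e-05]), 'eef_pos': array([284.6714351, 583.680853 , 249.0739123]), 'tool_rot': array([-3.13967198e+00,  4.87883135e-05,  2.68780368e+00]), 'force': array([-0.05999058,  0.12086732, -0.29577999]), 'torque': array([-0.03799697, -0.04449168,  0.05954205]), 'gripper_force': 0.0, 'width': 85.14255740438571}
scene [1312.41839492  854.45839013 1380.27099847] [0.806, -0.002, 2.407] 449.032017517942 -0.031051470945627893
screen [([196.0, 164.0, 238.0, 204.0], 0.7)]
screen_grip [([195.0, 162.0, 236.0, 202.0], 0.71)]
rail [([220.0, 198.0, 296.0, 258.0], 0.83), ([311.0, 233.0, 317.0, 245.0], 0.45)]
collar []
lamp [([200.0, 132.0, 316.0, 224.0], 0.59)]
easel [([198.0, 182.0, 234.0, 215.0], 0.65
[... 476 characters left out ...]
[([299.0, 199.0, 354.0, 239.0], 0.91), ([140.0, 148.0, 292.0, 183.0], 0.39)]
screen_grip [([296.0, 197.0, 350.0, 240.0], 0.8)]
rail []
collar []
lamp [([138.0, 148.0, 290.0, 185.0], 0.74), ([245.0, 232.0, 264.0, 251.0], 0.6)]
easel [([298.0, 231.0, 338.0, 240.0], 0.77)]
torch [([308.0, 164.0, 329.0, 183.0], 0.54)]
wafer_ring [([154.0, 225.0, 179.0, 258.0], 0.94), ([139.0, 150.0, 289.0, 185.0], 0.62)]
dish [([244.0, 233.0, 264.0, 252.0], 0.63), ([295.0, 195.0, 351.0, 239.0], 0.21)]
driver [([193.0, 236.0, 226.0, 262.0], 0.7), ([303.0, 197.0, 353.0, 241.0], 0.41)]
meter [([106.0, 219.0, 131.0, 259.0], 0.81)]
goggles [([385.0, 212.0, 420.0, 257.0], 0.62)]invalid input: not JSON, or not a number
```

```bash
cat >> h.py <<'E'
from scipy.spatial.transform import Rotation as Rn
def cloud(p,mask=None):
    z=p['z_map']; m=z>0
    if mask is not None: m&=mask
    v,u=np.nonzero(m); P=rays(p,np.c_[u,v])*z[v,u][:,None]
    return P@Rn.from_euler('xyz',p['rotation']).as_matrix().T+np.array(p['position']),u,v
E
python3 - <<'E'
from h import *
ims=[]
for n,(a,b,c,d) in [('scene',(140,110,430,350)),('top',(90,120,440,290))]:
    p=dict(np.load(f'{n}0.npz')); im=p['color'][b:d,a:c,::-1]
    ims.append(cv2.resize(im,(720,int(720*(d-b)/(c-a))) ,interpolation=cv2.INTER_CUBIC))
    P,u,v=cloud(p)
    if n=='top':
        for k,r in dict(lamp=(138,148,290,185),screen=(299,199,354,239),easel=(298,231,338,240),torch=(308,164,329,183),wafer=(154,225,179,258),dish=(244,233,264,252),driver=(193,236,226,262),meter=(106,219,131,259),goggles=(385,212,420,257)).items():
            m=(u>=r[0])&(u<=r[2])&(v>=r[1])&(v<=r[3])&(P[:,2]>8)
            print(k,np.percentile(P[m],[2,50,98],axis=0).round(0).tolist())
cv2.imwrite('pics/a.png',ims[0]);cv2.imwrite('pics/b.png',ims[1])
E
```

```text
lamp [[563.0, -126.0, 9.0], [619.0, 141.0, 509.0], [787.0, 459.0, 550.0]]
screen [[421.0, -399.0, 9.0], [492.0, -272.0, 87.0], [581.0, -178.0, 197.0]]
easel [[417.0, -327.0, 9.0], [435.0, -252.0, 35.0], [452.0, -173.0, 62.0]]
torch [[650.0, -304.0, 9.0], [672.0, -247.0, 58.0], [730.0, -217.0, 179.0]]
wafer [[344.0, 307.0, 9.0], [407.0, 355.0, 24.0], [476.0, 406.0, 39.0]]
dish [[369.0, -35.0, 9.0], [406.0, 5.0, 22.0], [445.0, 45.0, 35.0]]
driver [[329.0, 118.0, 8.0], [380.0, 182.0, 15.0], [433.0, 249.0, 43.0]]
meter [[353.0, 513.0, 10.0], [424.0, 558.0, 30.0], [495.0, 603.0, 41.0]]
goggles [[358.0, -668.0, 8.0], [444.0, -553.0, 35.0], [520.0, -529.0, 50.0]]
```

View pics/a.png

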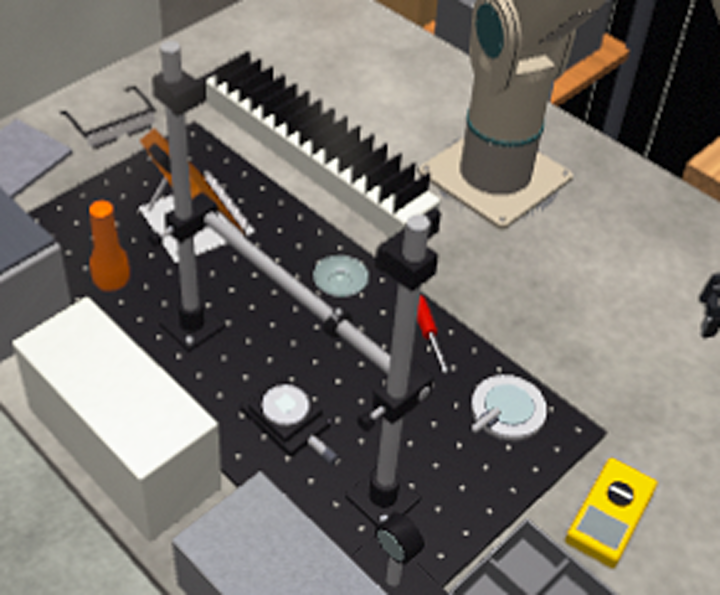

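View pics/b.png

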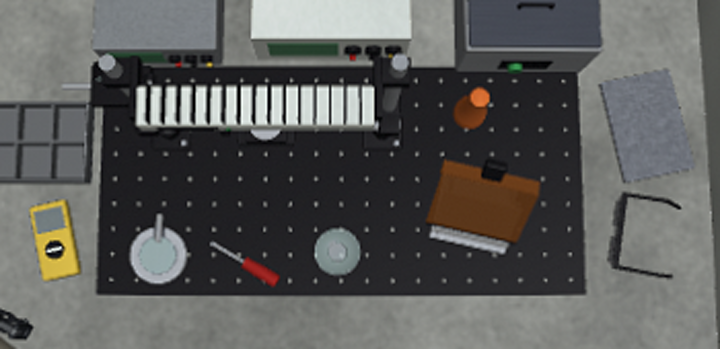

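```bash
python3 - <<'E'
from h import *
p=dict(np.load('top0.npz'));P,u,v=cloud(p);c=p['color'][v,u].astype(int)
L=P[(P[:,2]>455)&(P[:,2]<560)&(abs(u-214)<85)&(abs(v-166)<22)]
print('lamp rect',cv2.minAreaRect(L[:,:2].astype(np.float32)))
for s in('top','scene'):
    q=dict(np.load(s+'0.npz'));Q,uu,vv=cloud(q);cc=q['color'][vv,uu].astype(int)
    m=(cc[:,0]>cc[:,2]*1.8)&(cc[:,0]>60)&(Q[:,0]>400)&(Q[:,0]<640)&(Q[:,1]<-150)&(Q[:,1]>-420)&(Q[:,2]>15)
    A=Q[m];ctr=np.median(A,0);A=A[np.linalg.norm(A-ctr,axis=1)<140]
    for _ in range(3):
        ctr=A.mean(0);n=np.linalg.svd(A-ctr)[2][2];A=A[abs((A-ctr)@n)<6]
    n*=np.sign(n[2]);print(s,'screen',len(A),ctr.round(1),n.round(3),'lean',np.degrees(np.arccos(n[2])),'yaw',np.degrees(np.arctan2(-n[1],-n[0])))
    yd=np.cross([0,0,1],[-n[0],-n[1],0]);
    xd=-n; xd=n*-1
    # screen x axis = -? panel front normal points -x/up: n = -x_s
    xs=-n; ys=np.cross([0,0,1],xs);ys/=np.linalg.norm(ys);zs=np.cross(xs,ys)
    B=(A-ctr)@np.c_[ys,zs];lo,hi=np.percentile(B,[1,99],axis=0);print('ext',lo.round(1),hi.round(1),ys.round(3),zs.round(3))
    mid=(lo+hi)/2;top=ctr+ys*mid[0]+zs*hi[1];print('top edge mid',top.round(1),'grip est',(top+zs*28+xs*17).round(1))
    d=(cc.max(1)<45)&(np.linalg.norm(Q-(top+zs*28+xs*17),axis=1)<40)&((Q-top)@zs>3)
    if d.sum():print('handle',d.sum(),Q[d].mean(0).round(1))
q=dict(np.load('scene0.npz'));Q,uu,vv=cloud(q)
m=(uu>218)&(uu<300)&(vv>195)&(vv<262)&(Q[:,2]>225)&(Q[:,2]<275)
R=Q[m]; print('rail pts',len(R),np.percentile(R,[1,50,99],axis=0).round(0).tolist())
v1=R[:,:2]; ctr=np.median(v1,0)
for b in range(-150,420,30):
    k=(abs(R[:,1]-b)<15)
    if k.sum()>3: print(b,k.sum(),np.median(R[k,0]).round(1),np.percentile(R[k,0],[5,95]).round(0),R[k,2].max().round(1), cv2.mean(np.array(q['color'][vv[m][k],uu[m][k]]).reshape(-1,1,3))[0])
E
```

```text
lamp rect ((615.7824096679688, 128.32229614257812), (458.7425537109375, 110.07713317871094), 89.86478424072266)
top screen 922 [ 483.9 -259.3  105.4] [-0.832  0.182  0.524] lean 58.42356260592216 yaw -12.318768672220466
ext [-88.  -74.8] [86.1 79.9] [ 0.213  0.977 -0.   ] [ 0.512 -0.112  0.852]
top edge mid [ 524.6 -269.2  173.5] grip est [ 553.1 -275.4  188.4]
handle 95 [ 544.6 -275.2  195. ]
scene screen 95 [ 490.4 -250.6  113.7] [-0.794  0.159  0.587] lean 54.07284977080868 yaw -11.356245687775004
ext [-100.8  -73. ] [80.1 74.2] [ 0.197  0.98  -0.   ] [ 0.575 -0.116  0.81 ]
top edge mid [ 531.  -269.3  173.7] grip est [ 560.6 -275.2  186.4]
handle 24 [ 550.3 -260.   193.2]
rail pts 633 [[602.0, -67.0, 240.0], [620.0, 138.0, 257.0], [635.0, 296.0, 270.0]]
-60 49 622.7 [609. 635.] 266.5 87.0612244897959
-30 39 619.2 [608. 625.] 263.3 162.2051282051282
0 44 618.7 [609. 625.] 265.3 160.11363636363637
30 43 618.4 [608. 624.] 262.5 157.72093023255815
60 43 618.6 [609. 625.] 264.3 161.6046511627907
90 44 619.8 [607. 624.] 263.0 159.1590909090909
120 47 617.9 [607. 624.] 263.3 159.87234042553192
150 49 619.1 [608. 624.] 262.2 162.0816326530612
180 41 618.9 [610. 624.] 263.4 155.6341463414634
210 101 620.3 [601. 634.] 275.0 78.26732673267327
240 51 619.0 [609. 624.] 263.2 158.90196078431373
270 55 620.0 [608. 624.] 262.9 159.4181818181818
300 27 619.8 [610. 625.] 261.4 165.55555555555554
```

```bash
python3 -m handwheel '[{"delta_pos":[1.1,-3.55,0.25],"yaw":0.01},{"delta_pos":[1.1,-3.55,0.25],"yaw":0.01},{"delta_pos":[1.1,-3.55,0.25],"yaw":0.01},{"delta_pos":[1.1,-3.55,0.25],"yaw":0.01},{"delta_pos":[1.1,-3.55,0.25],"yaw":0.01},{"delta_pos":[1.1,-3.55,0.25],"yaw":0.01},{"delta_pos":[1.1,-3.55,0.25],"yaw":0.01},{"delta_pos":[1.1,-3.55,0.25],"yaw":0.01},{"delta_pos":[1.1,-3.55,0.25],"yaw":0.01},{"delta_pos":[1.1,-3.55,0.25],"yaw":0.01}]' 1
python3 -m handwheel '[{"delta_pos":[1.1,-3.55,0.25],"yaw":0.01},{"delta_pos":[1.1,-3.55,0.25],"yaw":0.01},{"delta_pos":[1.1,-3.55,0.25],"yaw":0.01},{"delta_pos":[1.1,-3.55,0.25],"yaw":0.01},{"delta_pos":[1.1,-3.55,0.25],"yaw":0.01},{"delta_pos":[1.1,-3.55,0.25],"yaw":0.01},{"delta_pos":[1.1,-3.55,0.25],"yaw":0.01},{"delta_pos":[1.1,-3.55,0.25],"yaw":0.01},{"delta_pos":[1.1,-3.55,0.25],"yaw":0.01},{"delta_pos":[1.1,-3.55,0.25],"yaw":0.01}]'
python3 -c "
from h import *
print(status.read_state())"
```

```text
clock: 2.13
eef_pos: [395.2, 227.6, 275.4]
tool_rot: [3.141, 0.0, 2.789]
force: [0.4, 0.2, -0.3]
width: 85.4
gripper_force: 0.0
clock: 2.97
eef_pos: [505.2, -127.6, 300.4]
tool_rot: [3.141, 0.001, 2.888]
force: [0.6, 1.0, 0.1]
width: 85.5
gripper_force: 0.0
{'clock': 2.9667, 'qpos': array([ 0.09177112,  0.38721916,  0.14313598,  1.81181002, -0.066638  ,
        0.94663228,  1.58081822]), 'qd': array([ 0.75575425,  0.30832844,  0.05858296, -0.60182719, -0.07030897,
        0.29161098,  0.93882479]), 'tau': array([ -2.52706558, -44.58139658,   2.39201143, -16.64738238,
         0.21386042,  -0.14965029,  -0.94581138]), 'eef_pos': array([ 505.20975472, -127.62029442,  300.42965274]), 'tool_rot': array([3.14140850e+00, 5.60328297e-04, 2.88822407e+00]), 'force': array([0.59792242, 1.03624851, 0.0908012 ]), 'torque': array([ 0.00990834, -0.0669394 ,  0.04634648]), 'gripper_force': 0.0, 'width': 85.49894633649063}
```

```bash
python3 -m handwheel '[{"delta_pos":[0.9,-2.9,0.1],"yaw":0.008},{"delta_pos":[0.9,-2.9,0.1],"yaw":0.008},{"delta_pos":[0.9,-2.9,0.1],"yaw":0.008},{"delta_pos":[0.9,-2.9,0.1],"yaw":0.008},{"delta_pos":[0.9,-2.9,0.1],"yaw":0.008},{"delta_pos":[0,0,0],"yaw":0},{"delta_pos":[0,0,0],"yaw":0}]'
cat >> h.py <<'E'
def wrist(n):
    s=status.read_state();p=get_image('wrist');cv2.imwrite(f'pics/{n}.png',p['color'][:,:,::-1])
    T=np.eye(4);T[:3,:3]=Rn.from_euler('xyz',s['tool_rot']).as_matrix();T[:3,3]=s['eef_pos'];C=T@np.array(p['hand_eye'])
    p['position']=C[:3,3];p['rotation']=Rn.from_matrix(C[:3,:3]).as_euler('xyz');np.savez(n+'.npz',**p);return p,s
def amber(P,c,ctr,r=150):
    c=c.astype(int);m=(c[:,0]>c[:,2]*1.8)&(c[:,0]>60)&(np.linalg.norm(P-ctr,axis=1)<r);return m
E
python3 - <<'E'
from h import *
p,s=wrist('w1');print(s['eef_pos'],s['tool_rot'],p['hand_eye'])
for k in('screen','screen_grip'):print(k,models.boxes_of(p,k)[:2])
P,u,v=cloud(p);c=p['color'][v,u].astype(int)
d=(c.max(1)<50)&(np.linalg.norm(P-[552,-275,192],axis=1)<45)
print(d.sum(),np.percentile(P[d],[2,25,50,75,98],axis=0).round(1).tolist())
E
```

```text
clock: 3.55
eef_pos: [549.6, -272.9, 304.7]
tool_rot: [-3.141, -0.0, 2.924]
force: [-0.9, 0.4, 0.1]
width: 85.2
gripper_force: 0.0
[ 549.56566968 -272.89561062  304.69033998] [-3.14078990e+00 -2.01598455e-04  2.92427180e+00] [[ 4.83181261e-04  9.51493890e-01  3.07667263e-01  7.81325630e+01]
 [ 9.99999877e-01 -4.24585769e-04 -2.57389870e-04 -2.91030400e-01]
 [-1.14273747e-04  3.07667349e-01 -9.51493977e-01 -1.23434069e+02]
 [ 0.00000000e+00  0.00000000e+00  0.00000000e+00  1.00000000e+00]]
screen [{'rect': [161.3, 82.7, 348.6, 211.1], 'score': 0.95}]
screen_grip [{'rect': [154.8, 79.2, 350.5, 210.5], 'score': 0.7}]Traceback (most recent call last):
  File "<stdin>", line 6, in <module>
    return _quantile_unchecked(
        a, q, axis, out, overwrite_input, method, keepdims, weights)
    return _ureduce(a,
                    func=_quantile_ureduce_func,
    ...<5 lines>...
                    overwrite_input=overwrite_input,
                    method=method)
    r = func(a, **kwargs)
    result = _quantile(arr,
                       quantiles=q,
    ...<2 lines>...
                       out=out,
                       weights=wgt)
    slices_having_nans = np.isnan(arr[-1, ...])
                                  ~~~^^^^^^^^^
IndexError: index -1 is out of bounds for axis 0 with size 0
```

View pics/w1.png

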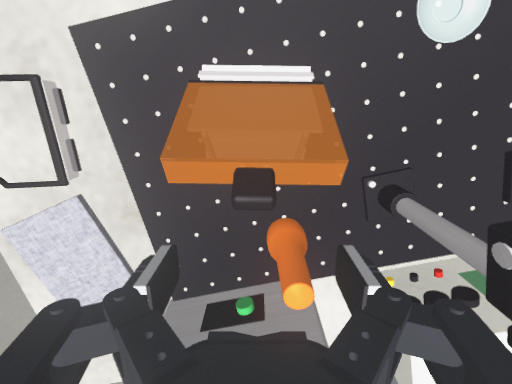

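```bash
python3 - <<'E'
from h import *
p=dict(np.load('w1.npz'));P,u,v=cloud(p);c=p['color'][v,u].astype(int)
print((p['z_map']>0).mean(),P[(abs(u-254)<8)&(abs(v-188)<12)][:5].round(1),p['position'],p['rotation'])
m=amber(P,c,np.array([490,-262,110]),200)&(v<160)
A=P[m];
for _ in range(4):
    ctr=A.mean(0);n=np.linalg.svd(A-ctr,full_matrices=False)[2][2];A=A[abs((A-ctr)@n)<5]
n*=np.sign(n[2]);xs=-n;ys=np.cross([0,0,1],xs);ys/=np.linalg.norm(ys);zs=np.cross(xs,ys)
print(len(A),ctr.round(1),'z-lean',np.degrees(np.arctan2(zs[0],zs[2])),'yaw',np.degrees(np.arctan2(-ys[0],ys[1])))
h=(c.max(1)<60)&(u>232)&(u<276)&(v>165)&(v<212)&(P[:,2]>120)
H=(P[h]-ctr)@np.c_[xs,ys,zs];print('handle xyz local',h.sum(),np.percentile(H,[3,50,97],axis=0).round(1).tolist())
B=(A-ctr)@np.c_[ys,zs];lo,hi=np.percentile(B,[1,99],axis=0);print(lo,hi)
g=ctr+ys*(lo[0]+hi[0])/2+zs*(hi[1]+28)+xs*17;print('grip from panel',g)
Hm=np.percentile(H,[3,97],axis=0).mean(0);Ht=np.percentile(H[:,2],97)
print('grip from handle',ctr+xs*17+ys*Hm[1]+zs*(Ht-16))
# ray of handle left/right edges
E
```

```text
0.9961395263671875 [[ 532.  -278.7  181.9]
 [ 532.3 -277.8  181.5]
 [ 532.5 -276.9  181.6]
 [ 532.6 -275.9  182. ]
 [ 532.6 -274.9  182.9]] [ 473.25380744 -256.24190912  428.14035215] [-3.12538507e-01  6.88381293e-04  1.35395879e+00]
12351 [ 487.3 -262.7  115.7] z-lean 29.211621043291412 yaw -13.110150518311773
handle xyz local 704 [[7.2, -17.0, 75.3], [8.3, 2.4, 96.5], [23.1, 19.6, 107.7]]
[-87.25696471 -88.90495632] [88.57928182 63.87002031]
grip from panel [ 546.31592401 -275.81561854  186.91924391]
grip from handle [ 546.37154934 -275.18771779  186.7655326 ]
```

```bash
python3 -m handwheel '[{"delta_pos":[-0.1,-0.26,-2.5],"yaw":0},{"delta_pos":[0,0,-3],"yaw":0},{"delta_pos":[0,0,-3],"yaw":0},{"delta_pos":[0,0,-2],"yaw":0},{"delta_pos":[0,0,-0.95],"yaw":0},{"delta_pos":[0,0,0],"yaw":0},{"delta_pos":[0,0,0],"yaw":0}]'
python3 -m handwheel '[{"delta_pos":[0,0,0],"yaw":0},{"delta_pos":[0,0,0],"yaw":0},{"delta_pos":[0,0,0],"yaw":0},{"delta_pos":[0,0,0],"yaw":0},{"delta_pos":[0,0,0],"yaw":0},{"delta_pos":[0,0,0],"yaw":0},{"delta_pos":[0,0,0],"yaw":0},{"delta_pos":[0,0,0],"yaw":0}]' -1
```

```text
clock: 4.28
eef_pos: [549.5, -272.7, 191.1]
tool_rot: [3.141, 0.001, 2.929]
force: [0.3, -1.0, 0.1]
width: 85.3
gripper_force: 0.0
clock: 4.95
eef_pos: [549.6, -274.1, 191.6]
tool_rot: [-3.141, 0.002, 2.927]
force: [0.8, -0.7, 5.9]
width: 39.3
gripper_force: 62.7
```

```bash
python3 -m handwheel '[{"delta_pos":[0,0,0.5],"yaw":0},{"delta_pos":[0,0,1],"yaw":0},{"delta_pos":[0,0,2],"yaw":0},{"delta_pos":[0,0,2],"yaw":0},{"delta_pos":[0,0,2],"yaw":0},{"delta_pos":[0,0,2],"yaw":0},{"delta_pos":[0,0,2],"yaw":0},{"delta_pos":[0,0,2],"yaw":0},{"delta_pos":[0,0,2],"yaw":0},{"delta_pos":[0,0,2],"yaw":0}]'
python3 -c "
from h import *
p,s=wrist('w2');print(s['qpos'],s['eef_pos'],s['tool_rot'],s['width'])"
```

```text
clock: 5.78
eef_pos: [548.4, -272.7, 366.5]
tool_rot: [3.141, -0.001, 2.928]
force: [-0.0, 0.2, -3.5]
width: 38.8
gripper_force: 61.6
[ 0.3183163   0.47749353  0.15782486  1.46386249 -0.07759517  1.20770364
  1.8439379 ] [ 548.37066356 -272.74477104  366.52569965] [ 3.14102975e+00 -1.27719497e-03  2.92829340e+00] 38.846842874093504
```

View pics/w2.png

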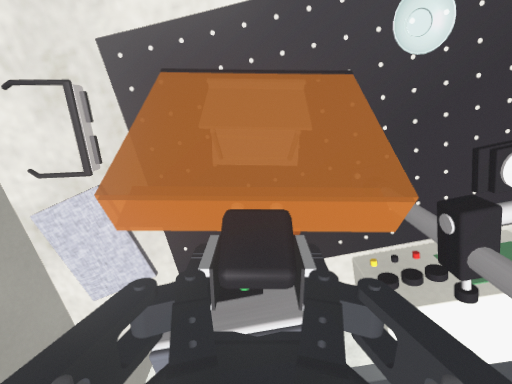

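```bash
python3 -m handwheel '[{"delta_pos":[0,0,2.5],"yaw":-0.06},{"delta_pos":[0,0,2.5],"yaw":-0.06},{"delta_pos":[0,0,2.5],"yaw":-0.06},{"delta_pos":[0,0,2.5],"yaw":-0.06},{"delta_pos":[0,0,2.5],"yaw":0},{"delta_pos":[0,0,2.5],"yaw":0},{"delta_pos":[0,0,2.5],"yaw":0},{"delta_pos":[0,0,2.5],"yaw":0},{"delta_pos":[0,0,2.5],"yaw":0},{"delta_pos":[0,0,2.5],"yaw":0}]'
python3 -c "
from h import *
s=status.read_state();print(s['qpos'],s['eef_pos'],s['tool_rot'],s['width'])"
```

```text
clock: 6.67
eef_pos: [548.6, -272.9, 616.1]
tool_rot: [3.141, -0.001, 2.688]
force: [0.7, -1.1, -1.9]
width: 38.5
gripper_force: 61.7
[ 0.30809489  0.46191947  0.23728428  0.82956382 -0.10972323  1.86120537
  1.60740459] [ 548.55954685 -272.89015918  616.08453705] [ 3.14133206e+00 -1.49139719e-03  2.68827759e+00] 38.51520291643801
```

Close to the wrist limit; now probe past it in small rises.

```bash
python3 -m handwheel '[{"delta_pos":[0,0,1.5],"yaw":0},{"delta_pos":[0,0,1.5],"yaw":0},{"delta_pos":[0,0,1.5],"yaw":0},{"delta_pos":[0,0,1.5],"yaw":0},{"delta_pos":[0,0,1.5],"yaw":0},{"delta_pos":[0,0,1.5],"yaw":0},{"delta_pos":[0,0,1.5],"yaw":0},{"delta_pos":[0,0,1.5],"yaw":0}]'
python3 -c "
from h import *
s=status.read_state();print(s['qpos'],s['eef_pos'],s['tool_rot'],s['width'])"
```

```text
clock: 7.33
eef_pos: [527.6, -262.8, 688.6]
tool_rot: [-3.141, 0.058, 2.688]
force: [0.2, 0.3, -2.9]
width: 39.5
gripper_force: 61.7
[ 0.34218044  0.42389941  0.16813401  0.68321578 -0.07708665  1.98064181
  1.5777456 ] [ 527.60301443 -262.7567838   688.60186376] [-3.14109528  0.05793161  2.68769612] 39.49518732149606
```

```bash
python3 -m handwheel '[{"delta_pos":[1.5,-0.75,3],"yaw":0},{"delta_pos":[1.5,-0.75,3],"yaw":0},{"delta_pos":[1.5,-0.75,3],"yaw":0},{"delta_pos":[1.5,-0.75,3],"yaw":0},{"delta_pos":[1.5,-0.75,3],"yaw":0},{"delta_pos":[1.5,-0.75,3],"yaw":0}]'
python3 -c "
from h import *
s=status.read_state();print(s['qpos'],s['eef_pos'],s['tool_rot'],s['width'])"
```

```text
clock: 7.83
eef_pos: [562.5, -280.2, 738.3]
tool_rot: [-3.14, 0.215, 2.688]
force: [0.4, -0.3, -3.0]
width: 38.9
gripper_force: 61.7
[ 0.35189627  0.46175642  0.18836869  0.48811155 -0.10268508  1.98100717
  1.57779094] [ 562.52692903 -280.16469459  738.28678344] [-3.13972565  0.2152612   2.68815403] 38.85134546637645
```

```bash
python3 -m handwheel '[{"delta_pos":[1,-0.5,3],"yaw":0},{"delta_pos":[1,-0.5,3],"yaw":0},{"delta_pos":[1,-0.5,3],"yaw":0},{"delta_pos":[1,-0.5,3],"yaw":0},{"delta_pos":[1,-0.5,3],"yaw":0},{"delta_pos":[1,-0.5,3],"yaw":0},{"delta_pos":[1,-0.5,3],"yaw":0}]'
python3 -c "
from h import *
s=status.read_state();print(s['qpos'],s['eef_pos'],s['tool_rot'],s['width'])"
```

```text
clock: 8.42
eef_pos: [569.9, -284.1, 804.9]
tool_rot: [-3.138, 0.384, 2.689]
force: [0.1, -0.2, -1.8]
width: 39.2
gripper_force: 61.7
[ 0.3525504   0.45709502  0.23698246  0.32555996 -0.1475542   1.98080153
  1.5773849 ] [ 569.93644268 -284.0645454   804.93724869] [-3.1383567   0.38373437  2.68852449] 39.229667660731636
```

```bash
python3 -m handwheel '[{"delta_pos":[0.5,-0.25,3],"yaw":0},{"delta_pos":[0.5,-0.25,3],"yaw":0},{"delta_pos":[0.5,-0.25,3],"yaw":0},{"delta_pos":[0.5,-0.25,3],"yaw":0},{"delta_pos":[0.5,-0.25,3],"yaw":0},{"delta_pos":[0.5,-0.25,3],"yaw":0},{"delta_pos":[0.5,-0.25,3],"yaw":0},{"delta_pos":[0.5,-0.25,3],"yaw":0}]'
python3 -c "
from h import *
s=status.read_state();print(s['qpos'],s['eef_pos'],s['tool_rot'],s['width'])"
```

```text
clock: 9.08
eef_pos: [545.7, -272.1, 885.4]
tool_rot: [-3.137, 0.557, 2.689]
force: [-0.1, -0.5, -2.4]
width: 38.8
gripper_force: 61.7
[ 0.34256991  0.40613     0.32631213  0.20489977 -0.22270019  1.9808144
  1.57632461] [ 545.74580955 -272.06364116  885.38853522] [-3.13661104  0.55716408  2.68929447] 38.844705450464474
```

```bash
python3 -m handwheel '[{"delta_pos":[-1,0.5,3],"yaw":0},{"delta_pos":[-1,0.5,3],"yaw":0},{"delta_pos":[-1,0.5,3],"yaw":0},{"delta_pos":[-1,0.5,3],"yaw":0},{"delta_pos":[-1,0.5,3],"yaw":0},{"delta_pos":[-1,0.5,3],"yaw":0}]'
python3 -c "
from h import *
s=status.read_state();print(s['qpos'],s['eef_pos'],s['tool_rot'],s['width'])"
```

```text
clock: 9.58
eef_pos: [456.0, -227.5, 958.7]
tool_rot: [-3.136, 0.668, 2.69]
force: [-0.9, 0.0, -2.2]
width: 39.1
gripper_force: 61.8
[ 0.25309922  0.2281802   0.3639221   0.2730232  -0.16825835  1.98100719
  1.57614644] [ 456.02291393 -227.5207683   958.72122592] [-3.13571295  0.66774087  2.68962692] 39.10285100085123
```

```bash
python3 -m handwheel '[{"delta_pos":[0.1,1.8,-3.2],"yaw":0.025},{"delta_pos":[0.1,1.8,-3.2],"yaw":0.025},{"delta_pos":[0.1,1.8,-3.2],"yaw":0.025},{"delta_pos":[0.1,1.8,-3.2],"yaw":0.025},{"delta_pos":[0.1,1.8,-3.2],"yaw":0.025},{"delta_pos":[0.1,1.8,-3.2],"yaw":0.025},{"delta_pos":[0.1,1.8,-3.2],"yaw":0.025},{"delta_pos":[0.1,1.8,-3.2],"yaw":0.025}]'
python3 -c "
from h import *
s=status.read_state();print(s['qpos'],s['eef_pos'],s['tool_rot'],s['width'])"
```

```text
clock: 10.25
eef_pos: [465.3, -96.1, 730.8]
tool_rot: [3.137, 0.667, 2.858]
force: [1.6, -0.0, -2.8]
width: 39.1
gripper_force: 61.8
[-0.19862064 -0.18674606  0.17028932  1.47410418  0.2284169   1.21248697
  1.25851375] [465.25747941 -96.09230635 730.8153012 ] [3.13717696 0.66721078 2.85796749] 39.09028111950827
```

```bash
python3 -m handwheel '[{"delta_pos":[0.25,1.9,-3.4],"yaw":0.028},{"delta_pos":[0.25,1.9,-3.4],"yaw":0.028},{"delta_pos":[0.25,1.9,-3.4],"yaw":0.028},{"delta_pos":[0.25,1.9,-3.4],"yaw":0.028},{"delta_pos":[0.25,1.9,-3.4],"yaw":0.028},{"delta_pos":[0.25,1.9,-3.4],"yaw":0.028},{"delta_pos":[0.25,1.9,-3.4],"yaw":0.028},{"delta_pos":[0.25,1.9,-3.4],"yaw":0.028},{"delta_pos":[0.25,1.9,-3.4],"yaw":0.028},{"delta_pos":[0,0,0],"yaw":0}]'
python3 - <<'E'
from h import *
p,s=wrist('w3');print(s['qpos'],s['eef_pos'],s['tool_rot'],s['width'])
for k in('rail','collar','screen'):print(k,models.boxes_of(p,k)[:2])
E
```

```text
clock: 11.08
eef_pos: [485.4, 75.7, 418.8]
tool_rot: [-3.142, 0.655, 3.115]
force: [-2.1, -0.8, -4.5]
width: 38.8
gripper_force: 62.4
[-0.23015685 -0.03862028 -0.13665711  2.20241391  0.58759979  0.42622158
  0.7046371 ] [485.39634265  75.7148892  418.76566133] [-3.14154761  0.65478281  3.11511358] 38.84474578426418
rail [{'rect': [400.2, 158.6, 464.1, 175.5], 'score': 0.66}, {'rect': [0.0, 2.7, 87.4, 53.3], 'score': 0.32}]
collar []
screen [{'rect': [96.3, 67.0, 419.9, 288.0], 'score': 0.9}]
```

View pics/w3.png

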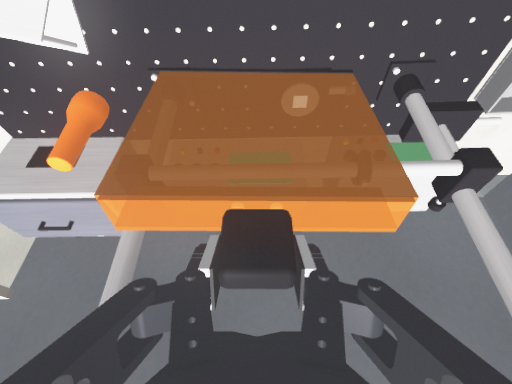

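```bash
cat >> h.py <<'E'
def panel(p,vmax,ctr0,r=200):
    P,u,v=cloud(p);c=p['color'][v,u].astype(int);A=P[amber(P,c,ctr0,r)&(v<vmax)]
    for _ in range(5):
        ctr=np.median(A,0);n=np.linalg.svd(A-A.mean(0),full_matrices=False)[2][2];ctr=A.mean(0);A=A[abs((A-ctr)@n)<5]
    xs=n*np.sign(n[0]);ys=np.cross([0,0,1],xs);ys/=np.linalg.norm(ys);zs=np.cross(xs,ys)
    B=(A-ctr)@np.c_[ys,zs];lo,hi=np.percentile(B,[1,99],axis=0)
    top=ctr+ys*(lo[0]+hi[0])/2+zs*hi[1];O=top+xs*17-zs*14
    print(len(A),'origin',O.round(1),'tilt',np.degrees(np.arctan2(zs[0],zs[2])).round(2),'yaw',np.degrees(np.arctan2(-ys[0],ys[1])).round(2),'ext',(hi-lo).round(1))
    return O,xs,ys,zs
E
python3 - <<'E'
from h import *
p=dict(np.load('w3.npz'));panel(p,185,np.array([470,70,300]))
P,u,v=cloud(p)
m=(u>415)&(u<458)&(v>158)&(v<178);R=P[m&(abs(P[:,2]-250)<25)];print('rail vis',len(R),np.percentile(R,[2,50,98],axis=0).round(1).tolist())
a=R[R[:,2]<300];n=(p['position']-a.mean(0));n[1]=0;n/=np.linalg.norm(n)
d=a@n;k=a[d>np.percentile(d,80)];print('axis est',(k.mean(0)-10*n).round(1))
q=dict(np.load('scene0.npz'));Q,uu,vv=cloud(q);c=q['color'][vv,uu].astype(int)
m=(abs(uu-275)<14)&(abs(vv-240)<14)&(Q[:,2]>225)&(Q[:,2]<285)
for b in range(180,240,4):
    k=m&(abs(Q[:,1]-b)<2)
    if k.any():print(b,k.sum(),c[k].max(1).mean().round(0),Q[k,0].min().round(0),Q[k,2].max().round(0))
cv2.imwrite('pics/col.png',cv2.resize(q['color'][215:265,245:305,::-1],None,fx=10,fy=10,interpolation=cv2.INTER_NEAREST))
E
```

```text
27985 origin [492.5  75.2 362.6] tilt -7.46 yaw -2.17 ext [176.1 141.9]
rail vis 706 [[604.7, 267.1, 238.2], [608.2, 293.3, 253.7], [640.8, 320.5, 258.2]]
axis est [614.9 288.8 247.9]
180 9 155.0 608.0 259.0
184 4 147.0 611.0 261.0
188 5 181.0 613.0 263.0
196 11 73.0 614.0 273.0
200 12 77.0 601.0 275.0
204 19 63.0 597.0 278.0
208 25 36.0 597.0 274.0
212 17 79.0 597.0 269.0
216 9 160.0 610.0 266.0
220 5 167.0 613.0 258.0
224 7 139.0 605.0 263.0
228 7 165.0 611.0 262.0
232 7 146.0 610.0 261.0
236 9 156.0 609.0 261.0
```

View pics/col.png

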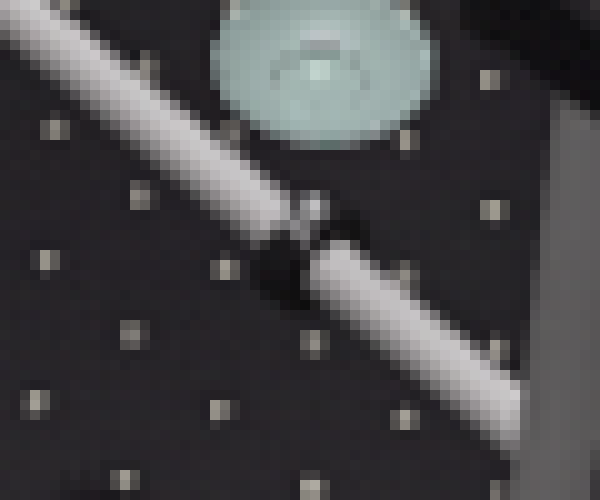

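```bash
python3 -m handwheel '[{"delta_pos":[0.5,0.28,-1.2],"yaw":0.007},{"delta_pos":[0.5,0.28,-1.2],"yaw":0.007},{"delta_pos":[0.5,0.28,-1.2],"yaw":0.006},{"delta_pos":[0.5,0.28,-1.2],"yaw":0.006},{"delta_pos":[0.5,0.28,-1.2],"yaw":0.006},{"delta_pos":[0.5,0.28,-1.2],"yaw":0.006},{"delta_pos":[0,0,0],"yaw":0},{"delta_pos":[0,0,0],"yaw":0},{"delta_pos":[0,0,0],"yaw":0}]'
python3 - <<'E'
from h import *
p,s=wrist('w4');print(s['qpos'],s['eef_pos'],s['tool_rot'],s['width'])
print([models.boxes_of(p,k)[:2] for k in('rail','collar')])
panel(p,185,s['eef_pos']-[0,0,110])
P,u,v=cloud(p);c=p['color'][v,u].astype(int)
m=(abs(P[:,2]-250)<16)&(abs(P[:,0]-615)<25)&(P[:,1]>190)&(P[:,1]<330)&(c.max(1)-c.min(1)<30)
n=(p['position']-[615,240,248]);n[1]=0;n/=np.linalg.norm(n);t=np.array([n[2],0,-n[0]])
for b in range(180,320,6):
    k=m&(abs(P[:,1]-b)<3)
    if k.sum()>8:
        A=P[k];lo,hi=np.percentile(A@t,[3,97]);d=np.percentile(A@n,95);ax=t*(lo+hi)/2+n*(d-10);print(b,k.sum(),(hi-lo).round(1),ax[[0,2]].round(1),c[k].mean().round(0))
E
```

```text
clock: 12.03
eef_pos: [519.7, 90.5, 356.0]
tool_rot: [3.138, 0.67, -3.137]
force: [0.3, -1.5, -2.1]
width: 38.8
gripper_force: 62.3
[-0.26625888  0.11131565 -0.10430267  2.26801124  1.08547896  0.26043243
  0.21533814] [519.66197101  90.53362408 355.97229531] [ 3.13821051  0.66959673 -3.13722921] 38.812237355800505
[[{'rect': [414.2, 186.1, 486.6, 206.6], 'score': 0.59}, {'rect': [93.0, 67.7, 417.1, 288.7], 'score': 0.24}], []]
27914 origin [527.6  90.5 299.8] tilt -8.36 yaw -0.31 ext [176.1 141.7]
252 77 18.2 [614.5 247.4] 228.0
258 120 19.6 [614.7 247.7] 233.0
264 119 19.6 [614.7 247.7] 234.0
270 128 19.5 [614.4 247.8] 234.0
276 120 19.6 [614.3 247.9] 233.0
282 123 19.6 [614.2 247.9] 233.0
288 115 19.6 [614.3 247.9] 234.0
294 124 19.5 [614.3 247.8] 233.0
300 118 19.5 [614.7 247.6] 233.0
306 121 18.8 [614.5 248.1] 236.0
312 127 19.5 [614.6 247.6] 229.0
318 635 39.8 [609.8 254.7] 92.0
```

```bash
python3 - <<'E'
from h import *
p=dict(np.load('w4.npz'));O,xs,ys,zs=panel(p,185,np.array([519,90,246]))
T=np.array([519.7,90.5,356.0]);P,u,v=cloud(p);c=p['color'][v,u].astype(int)
m=(abs(u-170)<6)|(abs(u-340)<6);L=(P-T)@np.c_[xs,ys,zs]
for r in range(56,240,4):
    k=m&(v==r)
    print(r,np.median(L[k],0).round(1)[[0,2]],np.median(c[k],0),end=' | ')
E
```

```text
27914 origin [527.6  90.5 299.8] tilt -8.36 yaw -0.31 ext [176.1 141.7]
56 [  31. -352.] [92.5 87.  94. ] | 60 [  37.2 -352.8] [93. 87. 94.] | 64 [  42.3 -353.4] [92. 86. 94.] | 68 [  14.8 -273.4] [83.5 77.  82. ] | 72 [ -18.3 -186.5] [121.  93.  77.] | 76 [ -17.7 -179.7] [170. 106.  64.] | 80 [ -17.3 -172.9] [170. 107.  64.] | 84 [ -17.2 -164.9] [170.  106.5  63. ] | 88 [ -17.1 -157.4] [171. 107.  64.] | 92 [ -17.4 -150.7] [175.5 112.5  69. ] | 96 [ -17.4 -144.1] [174.  110.5  67. ] | 100 [ -17.1 -138.1] [171. 106.  62.] | 104 [ -17.1 -131.6] [171. 107.  63.] | 108 [ -17.4 -125.5] [171. 107.  63.] | 112 [ -17.3 -119.1] [171. 107.  63.] | 116 [ -17.4 -113.4] [171. 107.  63.] | 120 [ -17.2 -108.7] [171. 107.  62.] | 124 [ -17.4 -103.2] [171. 107.  62.] | 128 [-17.3 -98.5] [171. 107.  63.] | 132 [-17.2 -93.4] [172.  108.   63.5] | 136 [-17.3 -88.7] [171. 107.  62.] | 140 [-17.3 -84.1] [171. 107.  62.] | 144 [-17.3 -79.9] [179. 114.  69.] | 148 [-17.1 -75.5] [184. 119.  70.] | 152 [-17.2 -71.5] [185.  120.5  69. ] | 156 [-17.1 -67.5] [180.5 117.   70. ] | 160 [-17.2 -63.3] [181.  117.5  71. ] | 164 [-17.4 -59.6] [181.5 117.   71. ] | 168 [-17.5 -56. ] [182.  117.5  71.5] | 172 [-17.1 -52.6] [179.  113.   66.5] | 176 [-17.4 -48.9] [178.  112.5  66. ] | 180 [-17.3 -45.7] [178.  112.5  67. ] | 184 [-17.3 -42.5] [178. 113.  67.] | 188 [-17.3 -39.3] [181.  113.   65.5] | 192 [-17.3 -36.2] [181.5 113.5  66.5] | 196 [-17.2 -33.3] [199.5 123.5  70.5] | 200 [-13.5 -33.4] [227. 146.  78.] | 204 [-10.1 -33.2] [246.  183.5  92.5] | 208 [ -6.6 -33.3] [246.  183.5  93. ] | 212 [ -2.6 -33.4] [246.5 184.5  94. ] | 216 [  1.3 -33.3] [246.5 184.   95.5] | 220 [  5.5 -33.5] [246.5 186.   96. ] | 224 [  9.7 -33.5] [246.5 185.5  96. ] | 228 [ 13.8 -33.3] [247.  209.  113.5] | 232 [ 862.  -608.5] [208.5 197.  195. ] | 236 [ 873.2 -595.1] [193.  194.  196.5] |
```

```bash
python3 -m handwheel '[{"delta_pos":[1,0,-0.1],"yaw":0},{"delta_pos":[1,0,-0.2],"yaw":0},{"delta_pos":[1,0,-0.3],"yaw":0},{"delta_pos":[1,0,-0.4],"yaw":0},{"delta_pos":[1,0,-0.4],"yaw":0},{"delta_pos":[1,0,-0.4],"yaw":0},{"delta_pos":[0,0,0],"yaw":0},{"delta_pos":[0,0,0],"yaw":0}]'
python3 - <<'E'
from h import *
p,s=wrist('w5');print(s['qpos'],s['eef_pos'],s['tool_rot'],s['force'],s['width'])
O,xs,ys,zs=panel(p,185,s['eef_pos']-[0,0,110]);T=s['eef_pos']
P,u,v=cloud(p);c=p['color'][v,u].astype(int);L=(P-T)@np.c_[xs,ys,zs]
k=((abs(u-170)<15)|(abs(u-340)<15))&(v>206)&(v<224);f=np.median(L[k,2]);k=((abs(u-170)<15)|(abs(u-340)<15))&(v>120)&(v<180);a=np.median(L[k,0])
print('origin',(T+(a+17)*xs+(f-14)*zs).round(1),a,f)
n=(p['position']-[615,240,248]);n[1]=0;n/=np.linalg.norm(n);t=np.array([n[2],0,-n[0]])
m=(abs(P[:,2]-250)<16)&(abs(P[:,0]-615)<25)&(c.max(1)-c.min(1)<30)
for b in range(180,318,12):
    k=m&(abs(P[:,1]-b)<6)
    if k.sum()>8:
        A=P[k];lo,hi=np.percentile(A@t,[3,97]);d=np.percentile(A@n,95);ax=t*(lo+hi)/2+n*(d-10);print(b,k.sum(),(hi-lo).round(1),ax[[0,2]].round(1),c[k].mean().round(0))
E
```

```text
clock: 12.85
eef_pos: [579.5, 90.3, 335.3]
tool_rot: [3.139, 0.665, -3.136]
force: [0.5, 0.4, -2.7]
width: 39.4
gripper_force: 62.3
[-0.16729012  0.23624737 -0.1673049   2.17450813  1.20404589  0.24379896
  0.14202898] [579.49220222  90.33567468 335.28192542] [ 3.13934509  0.66533812 -3.13628227] [ 0.45339154  0.40709065 -2.67767004] 39.40422795304848
27897 origin [587.2  90.3 279.2] tilt -8.11 yaw -0.29 ext [175.9 141.6]
origin [585.9  90.3 288.3] -17.293631110636554 -33.44091611926787
192 27 10.7 [600.2 244. ] 61.0
204 409 24.6 [603.3 249.4] 67.0
216 200 16.6 [614.8 248.1] 233.0
228 378 18.2 [614.8 248.1] 233.0
240 369 18.2 [614.8 248.1] 234.0
252 385 18.2 [614.7 248.1] 234.0
264 370 18.1 [614.8 248. ] 234.0
276 383 18.1 [614.7 248.1] 235.0
288 175 18.2 [615.  247.8] 231.0
```

View pics/w5.png

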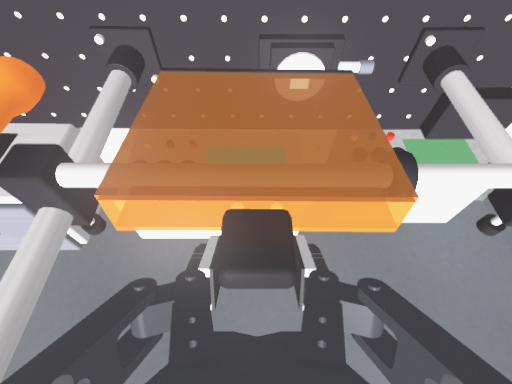

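```bash
python3 - <<'E'
from h import *
p=dict(np.load('w5.npz'));P,u,v=cloud(p);c=p['color'][v,u].astype(int)
k=(c.max(1)<70)&(abs(P[:,2]-250)<25)&(P[:,0]>585)&(P[:,0]<640)&(abs(P[:,1]-205)<25)
A=P[k];print(k.sum(),np.percentile(A,[1,5,50,95,99],axis=0).round(1).tolist(),u[k].min(),u[k].max(),v[k].min(),v[k].max())
k=amber(P,c,np.array([580,90,288]),200)&(v>150)&(v<224);print('edge y',np.percentile(P[k,1],[.5,99.5]))
E
python3 -m handwheel '[{"delta_pos":[0.6,0,-0.1],"yaw":0},{"delta_pos":[0.6,0,-0.1],"yaw":0},{"delta_pos":[0.6,0,-0.1],"yaw":0},{"delta_pos":[0.5,0,-0.1],"yaw":0},{"delta_pos":[0,0,0],"yaw":0},{"delta_pos":[0,0,0],"yaw":0}]'
python3 - <<'E'
from h import *
s=status.read_state();print(s['qpos'],s['eef_pos'],s['tool_rot'],s['force'],s['width'])
E
```

```text
238 [[594.6, 196.6, 235.0], [594.8, 197.6, 237.6], [595.8, 203.1, 247.2], [598.4, 208.0, 253.8], [600.2, 208.8, 255.0]] 395 417 151 168
edge y [  1.20966842 179.1241298 ]
clock: 13.4
eef_pos: [602.1, 90.7, 331.9]
tool_rot: [3.139, 0.666, -3.136]
force: [0.6, 0.4, -3.0]
width: 38.8
gripper_force: 62.3
[-0.14764608  0.27373513 -0.17650508  2.1309808   1.19208053  0.24411625
  0.17039137] [602.06939185  90.67868516 331.94510179] [ 3.13936171  0.66636722 -3.13563088] [ 0.55628692  0.43880556 -2.95329656] 38.82456401289022
```

```bash
python3 -m handwheel '[{"delta_pos":[0.1,0,-0.4],"yaw":0},{"delta_pos":[0.08,0,-0.4],"yaw":0},{"delta_pos":[0.06,0,-0.4],"yaw":0},{"delta_pos":[0.06,0,-0.4],"yaw":0},{"delta_pos":[0.06,0,-0.4],"yaw":0},{"delta_pos":[0.06,0,-0.4],"yaw":0},{"delta_pos":[0.06,0,-0.3],"yaw":0},{"delta_pos":[0,0,0],"yaw":0},{"delta_pos":[0,0,0],"yaw":0}]'
python3 - <<'E'
from h import *
s=status.read_state();print(s['qpos'],s['eef_pos'],s['tool_rot'],s['force'],s['width'])
E
```

```text
clock: 14.15
eef_pos: [606.4, 90.8, 305.0]
tool_rot: [3.139, 0.666, -3.135]
force: [1.1, 0.4, -3.2]
width: 39.1
gripper_force: 62.4
[-0.12684822  0.32481345 -0.20420893  2.1570407   1.5101719   0.24203776
 -0.14746454] [606.42244844  90.8476001  305.01078147] [ 3.13937784  0.66616588 -3.134927  ] [ 1.09839677  0.35838694 -3.22830077] 39.10241323937699
```

```bash
python3 -m handwheel '[{"delta_pos":[0.01,0,-0.07],"yaw":0},{"delta_pos":[0.01,0,-0.07],"yaw":0},{"delta_pos":[0.01,0,-0.07],"yaw":0},{"delta_pos":[0.01,0,-0.07],"yaw":0},{"delta_pos":[0.01,0,-0.07],"yaw":0},{"delta_pos":[0.01,0,-0.07],"yaw":0},{"delta_pos":[0.01,0,-0.07],"yaw":0},{"delta_pos":[0.01,0,-0.07],"yaw":0},{"delta_pos":[0.01,0,-0.07],"yaw":0}]'
python3 -m handwheel '[{"delta_pos":[0.01,0,-0.06],"yaw":0},{"delta_pos":[0.01,0,-0.06],"yaw":0}]'
```

```text
clock: 14.9
eef_pos: [607.6, 90.7, 298.7]
tool_rot: [3.139, 0.667, -3.135]
force: [-0.1, -0.1, -2.9]
width: 39.1
gripper_force: 62.4
clock: 15.07
eef_pos: [607.8, 90.8, 297.5]
tool_rot: [3.139, 0.667, -3.135]
force: [-0.4, -0.7, -2.7]
width: 39.3
gripper_force: 62.4
```

```bash
for i in 1; do python3 -m handwheel '[{"delta_pos":[0.01,0,-0.06],"yaw":0},{"delta_pos":[0.01,0,-0.06],"yaw":0},{"delta_pos":[0,0,0],"yaw":0}]' | grep -E 'eef|force:'; done
python3 -m handwheel '[{"delta_pos":[0.01,0,-0.06],"yaw":0},{"delta_pos":[0,0,0],"yaw":0}]' | grep -E 'eef|force:'
```

```text
eef_pos: [607.9, 90.7, 296.2]
force: [0.6, 0.3, -3.6]
gripper_force: 62.4
eef_pos: [608.1, 90.7, 295.8]
force: [0.2, -0.3, -3.1]
gripper_force: 62.4
```

```bash
python3 -m handwheel '[{"delta_pos":[0,0,-0.06],"yaw":0},{"delta_pos":[0,0,0],"yaw":0}]' | grep -E 'eef|force:'
python3 -m handwheel '[{"delta_pos":[0,0,-0.06],"yaw":0},{"delta_pos":[0,0,0],"yaw":0}]' | grep -E 'eef|force:'
```

```text
eef_pos: [608.0, 90.7, 295.1]
force: [-0.4, 0.0, -3.6]
gripper_force: 62.4
eef_pos: [608.0, 90.7, 294.6]
force: [-0.6, -0.3, -2.9]
gripper_force: 62.4
```

```bash
python3 -m handwheel '[{"delta_pos":[0,0,-0.05],"yaw":0},{"delta_pos":[0,0,0],"yaw":0}]' | grep -E 'eef|force:'
python3 -m handwheel '[{"delta_pos":[0,0,-0.05],"yaw":0},{"delta_pos":[0,0,0],"yaw":0}]' | grep -E 'eef|force:'
```

```text
eef_pos: [608.2, 90.8, 294.5]
force: [-0.4, 0.8, 0.4]
gripper_force: 62.7
eef_pos: [608.3, 90.8, 294.4]
force: [-4.1, -0.2, 4.1]
gripper_force: 63.5
```

```bash
python3 - <<'E'
from h import *
p,s=wrist('w6');print(s['eef_pos'],s['tool_rot'],s['force'],s['torque'],s['qpos'])
O,xs,ys,zs=panel(p,185,s['eef_pos']-[0,0,110]);T=s['eef_pos']
P,u,v=cloud(p);c=p['color'][v,u].astype(int);L=(P-T)@np.c_[xs,ys,zs]
k=((abs(u-170)<15)|(abs(u-340)<15))&(v>206)&(v<224);f=np.median(L[k,2]);k=((abs(u-170)<15)|(abs(u-340)<15))&(v>120)&(v<180);a=np.median(L[k,0])
print('origin',(T+(a+17)*xs+(f-14)*zs).round(1),a,f)
n=(p['position']-[615,240,248]);n[1]=0;n/=np.linalg.norm(n);t=np.array([n[2],0,-n[0]])
m=(abs(P[:,2]-250)<16)&(abs(P[:,0]-615)<25)&(c.min(1)>180)&(c.max(1)-c.min(1)<30)
for b in range(204,300,12):
    k=m&(abs(P[:,1]-b)<6)
    if k.sum()>8:
        A=P[k];lo,hi=np.percentile(A@t,[3,97]);d=np.percentile(A@n,95);ax=t*(lo+hi)/2+n*(d-10);print(b,k.sum(),(hi-lo).round(1),ax[[0,2]].round(1))
E
```

```text
[608.25560424  90.78425038 294.44578828] [ 3.13954993  0.6681335  -3.13516274] [-4.09831871 -0.18220256  4.13569258] [-0.18318583  0.96197271 -0.10381242] [-0.12026101  0.34593951 -0.213775    2.16768196  1.64431554  0.24938673
 -0.28182318]
27999 origin [616.   90.7 238.3] tilt -8.16 yaw -0.23 ext [175.9 141.7]
origin [614.7  90.8 247.5] -17.282446628517818 -33.41236410131128
216 147 11.0 [615.9 250. ]
228 439 12.4 [616.3 250.6]
240 361 13.0 [616.1 250.3]
252 9 0.8 [624.5 252.1]
```

```bash
python3 -m handwheel '[{"delta_pos":[-0.05,0,0.02],"yaw":0},{"delta_pos":[-0.05,0,0],"yaw":0},{"delta_pos":[0,0,0],"yaw":0},{"delta_pos":[0,0,0],"yaw":0}]' | grep -E 'eef|force:'
```

```text
eef_pos: [607.7, 90.8, 294.4]
force: [0.7, 0.3, 2.8]
gripper_force: 62.7
```

```bash
python3 -m handwheel '[{"delta_pos":[0,0,0.03],"yaw":0},{"delta_pos":[0,0,0],"yaw":0},{"delta_pos":[0,0,0],"yaw":0},{"delta_pos":[0,0.07,0],"yaw":0},{"delta_pos":[0,0.07,0],"yaw":0},{"delta_pos":[0,0.07,0],"yaw":0},{"delta_pos":[0,0.07,0],"yaw":0},{"delta_pos":[0,0.07,0],"yaw":0},{"delta_pos":[0,0.07,0],"yaw":0},{"delta_pos":[0,0.07,0],"yaw":0}]' | grep -E 'clo|eef|force:'
```

```text
clock: 17.37
eef_pos: [607.2, 95.1, 294.3]
force: [-1.5, -4.4, 4.3]
gripper_force: 63.1
```

```bash
python3 -m handwheel '[{"delta_pos":[0,0,0.03],"yaw":0},{"delta_pos":[0,0,0.03],"yaw":0},{"delta_pos":[0,0,0],"yaw":0}]' | grep -E 'clo|eef|force:'
python3 -m handwheel '[{"delta_pos":[0,0.07,0],"yaw":0},{"delta_pos":[0,0.07,0],"yaw":0},{"delta_pos":[0,0.07,0],"yaw":0}]' | grep -E 'clo|eef|force:'
```

```text
clock: 17.62
eef_pos: [606.7, 96.5, 294.3]
force: [-0.4, -0.7, 1.0]
gripper_force: 62.7
clock: 17.87
eef_pos: [606.7, 98.0, 294.3]
force: [0.3, -1.3, 0.1]
gripper_force: 62.8
```

```bash
python3 -m handwheel '[{"delta_pos":[0,0.07,0],"yaw":0},{"delta_pos":[0,0.07,0],"yaw":0},{"delta_pos":[0,0.07,0],"yaw":0},{"delta_pos":[0,0.07,0],"yaw":0},{"delta_pos":[0,0.07,0],"yaw":0}]' | grep -E 'clo|eef|force:'
python3 -m handwheel '[{"delta_pos":[0,0.07,0],"yaw":0},{"delta_pos":[0,0.07,0],"yaw":0},{"delta_pos":[0,0,0],"yaw":0}]' | grep -E 'clo|eef|force:'
```

```text
clock: 18.28
eef_pos: [606.8, 101.8, 294.3]
force: [-0.7, -0.2, -2.6]
gripper_force: 62.5
clock: 18.53
eef_pos: [606.8, 103.3, 294.5]
force: [0.2, 0.1, -2.9]
gripper_force: 62.4
```

```bash
python3 -m handwheel '[{"delta_pos":[0,0.06,0],"yaw":0},{"delta_pos":[0,0.06,0],"yaw":0},{"delta_pos":[0,0,0],"yaw":0}]' | grep -E 'eef|force:'
python3 -m handwheel '[{"delta_pos":[0,0.06,0],"yaw":0},{"delta_pos":[0,0,0],"yaw":0}]' | grep -E 'eef|force:'
```

```text
eef_pos: [607.0, 104.2, 294.6]
force: [-0.4, 0.3, -2.4]
gripper_force: 62.4
eef_pos: [607.1, 104.6, 294.7]
force: [0.2, 0.2, -2.7]
gripper_force: 62.4
```

```bash
python3 -m handwheel '[{"delta_pos":[0,0.06,0],"yaw":0},{"delta_pos":[0,0,0],"yaw":0}]' | grep -E 'eef|force:'
python3 - <<'E'
from h import *
p,s=wrist('w7');print(s['eef_pos'],s['force'])
P,u,v=cloud(p);c=p['color'][v,u].astype(int)
k=(c.max(1)<70)&(abs(P[:,2]-250)<25)&(P[:,0]>585)&(P[:,0]<640)&(abs(P[:,1]-205)<25)
print(k.sum(),np.percentile(P[k],[1,5,50,95,99],axis=0).round(1).tolist() if k.any() else '')
k=amber(P,c,np.array([607,103,240]),200)&(v>150)&(v<224);print('edge y',np.percentile(P[k,1],[.5,99.5]))
q=get_image('scene');np.savez('scene1.npz',**q);cv2.imwrite('pics/s1.png',cv2.resize(q['color'][200:270,225:305,::-1],None,fx=8,fy=8,interpolation=cv2.INTER_CUBIC))
E
```

```text
eef_pos: [607.1, 105.2, 294.8]
force: [-0.6, -0.5, -3.1]
gripper_force: 62.4
[607.07039542 105.17528699 294.75119774] [-0.64115844 -0.54583308 -3.05844491]
1435 [[594.6, 194.9, 234.8], [595.1, 195.3, 239.8], [599.0, 201.0, 258.1], [613.6, 207.7, 266.6], [619.0, 208.4, 267.2]]
edge y [ 16.21583571 194.2810603 ]
```

View pics/w7.png

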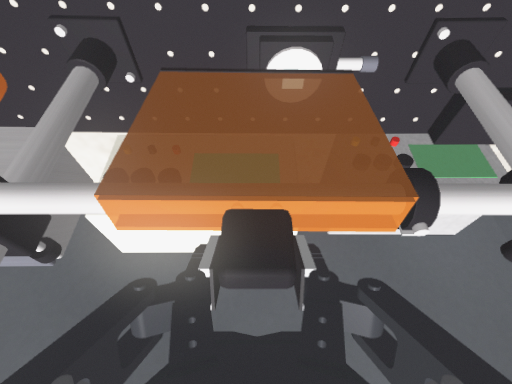

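```bash
python3 -m handwheel '[{"delta_pos":[0,0.06,0],"yaw":0},{"delta_pos":[0,0,0],"yaw":0}]' | grep -E 'eef|force:'
python3 -m handwheel '[{"delta_pos":[0,0.05,0],"yaw":0},{"delta_pos":[0,0,0],"yaw":0}]' | grep -E 'eef|force:'
```

```text
eef_pos: [607.1, 105.6, 294.7]
force: [0.6, 0.2, -2.4]
gripper_force: 62.4
eef_pos: [607.1, 105.7, 294.8]
force: [-0.6, -0.8, -2.4]
gripper_force: 62.5
```

```bash
python3 -m handwheel '[{"delta_pos":[0,0.05,0],"yaw":0},{"delta_pos":[0,0,0],"yaw":0}]' | grep -E 'eef|force:'
python3 -m handwheel '[{"delta_pos":[0,0.04,0],"yaw":0},{"delta_pos":[0,0,0],"yaw":0}]' | grep -E 'eef|force:'
```

```text
eef_pos: [607.1, 105.7, 294.8]
force: [-0.6, -2.8, -1.7]
gripper_force: 62.6
eef_pos: [607.1, 105.8, 294.8]
force: [-1.3, -4.0, -1.4]
gripper_force: 62.7
```

```bash
python3 -m handwheel '[{"delta_pos":[0,-0.06,0],"yaw":0},{"delta_pos":[0,0,-0.05],"yaw":0},{"delta_pos":[0,0,0],"yaw":0}]' | grep -E 'eef|force:'
python3 -m handwheel '[{"delta_pos":[0,0,-0.04],"yaw":0},{"delta_pos":[0,0,0],"yaw":0}]' | grep -E 'eef|force:'
```

```text
eef_pos: [607.3, 105.7, 294.4]
force: [-0.1, -4.6, -1.3]
gripper_force: 62.7
eef_pos: [607.3, 105.7, 294.3]
force: [-1.9, -5.8, 2.6]
gripper_force: 63.2
```

```bash
python3 -m handwheel '[{"delta_pos":[0,-0.08,0],"yaw":0},{"delta_pos":[0,0,0],"yaw":0},{"delta_pos":[0,0,0],"yaw":0}]' | grep -E 'eef|force:'
```

```text
eef_pos: [607.3, 105.7, 294.3]
force: [-2.3, -3.7, 3.3]
gripper_force: 63.1
```

```bash
python3 -m handwheel '[{"delta_pos":[-0.03,-0.06,0.01],"yaw":0},{"delta_pos":[0,0,0],"yaw":0},{"delta_pos":[0,0,0],"yaw":0}]' | grep -E 'eef|force:'
```

```text
eef_pos: [607.1, 105.7, 294.3]
force: [0.2, -2.0, 1.1]
gripper_force: 62.7
```

```bash
python3 -m handwheel '[{"delta_pos":[0,0,0],"yaw":0},{"delta_pos":[0,0,0],"yaw":0},{"delta_pos":[0,0,0],"yaw":0},{"delta_pos":[0,0,0],"yaw":0},{"delta_pos":[0,0,0],"yaw":0},{"delta_pos":[0,0,0],"yaw":0},{"delta_pos":[0,0,0],"yaw":0},{"delta_pos":[0,0,0],"yaw":0}]' 1
python3 - <<'E'
from h import *
p,s=wrist('w8');print(s['qpos'],s['tool_rot'])
P,u,v=cloud(p);c=p['color'][v,u].astype(int)
panel(p,185,s['eef_pos']-[0,0,110])
k=amber(P,c,np.array([607,103,240]),200)&(v>150)&(v<224);print('edge y',np.percentile(P[k,1],[.5,99.5]))
E
```

```text
clock: 21.47
eef_pos: [606.7, 105.1, 293.9]
tool_rot: [3.139, 0.667, -3.135]
force: [0.1, -0.4, 0.7]
width: 85.5
gripper_force: 0.0
[-0.14432657  0.34991847 -0.22700899  2.16243171  1.60893577  0.27447306
 -0.27263042] [ 3.13925657  0.66656498 -3.13533125]
26299 origin [615.3 105.4 238.2] tilt -10.1 yaw -0.3 ext [176.  141.3]
edge y [ 16.6723953  194.64822477]
```

View pics/w8.png

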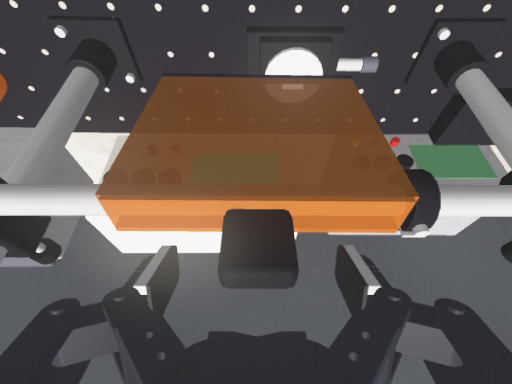

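```bash
python3 -m handwheel '[{"delta_pos":[-0.3,0,0.37],"yaw":0},{"delta_pos":[-0.6,0,0.76],"yaw":0},{"delta_pos":[-0.9,0,1.14],"yaw":0},{"delta_pos":[-0.9,0,1.14],"yaw":0},{"delta_pos":[-0.9,0,1.14],"yaw":0},{"delta_pos":[-0.9,0,1.14],"yaw":0},{"delta_pos":[-1.2,0,1],"yaw":0},{"delta_pos":[-1.2,0,0.5],"yaw":0},{"delta_pos":[-1,0,0],"yaw":0},{"delta_pos":[0,0,0],"yaw":0}]'
python3 -m handwheel '[{"delta_pos":[-1,0,0],"yaw":0},{"delta_pos":[0,0,0],"yaw":0},{"delta_pos":[0,0,0],"yaw":0},{"delta_pos":[0,0,0],"yaw":0},{"delta_pos":[0,0,0],"yaw":0},{"delta_pos":[0,0,0],"yaw":0},{"delta_pos":[0,0,0],"yaw":0},{"delta_pos":[0,0,0],"yaw":0},{"delta_pos":[0,0,0],"yaw":0},{"delta_pos":[0,0,0],"yaw":0}]'
python3 - <<'E'
from h import *
for n in('w9','w10'):
    p,s=wrist(n);P,u,v=cloud(p);c=p['color'][v,u].astype(int)
    O,xs,ys,zs=panel(p,384,np.array([607,105,190]),130)
    L=(P-O)@np.c_[xs,ys,zs]
    A=amber(P,c,np.array([607,105,240]),150);f=A&(abs(L[:,0])<10)&(abs(L[:,2]-14)<8);print('edges y',np.percentile(P[A,1],[.5,99.5]),'fold top z local',np.median(L[f,2]) if f.any() else '')
    k=(c.max(1)<70)&(abs(P[:,2]-250)<25)&(P[:,0]>585)&(P[:,0]<640)&(abs(P[:,1]-205)<25);print('collar y',np.percentile(P[k,1],[1,5,95,99]).round(1) if k.any() else '')
E
```

```text
clock: 22.35
eef_pos: [526.2, 104.8, 365.8]
tool_rot: [3.14, 0.667, -3.135]
force: [-0.2, -0.1, 0.1]
width: 85.4
gripper_force: 0.0
clock: 23.18
eef_pos: [517.8, 105.0, 365.8]
tool_rot: [3.139, 0.667, -3.135]
force: [0.2, 0.3, -0.7]
width: 85.3
gripper_force: 0.0
8390 origin [615.5 105.4 247.9] tilt -9.86 yaw -0.22 ext [175.7 151. ]
edges y [ 16.72000057 194.30200886] fold top z local 13.731189004324822
collar y [194.9 195.4 207.7 208.2]
8378 origin [615.4 105.3 247.9] tilt -9.93 yaw -0.24 ext [175.8 150.7]
edges y [ 16.75143142 194.3168546 ] fold top z local 13.751259824540117
collar y [194.9 195.4 207.6 208.2]
```

View pics/w10.png

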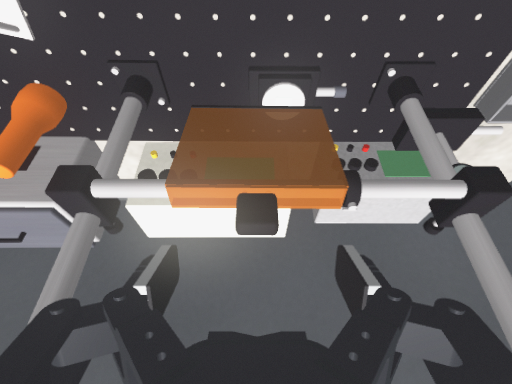

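The screen hangs still on the rail at (615, 105, 248), tilted about 10° off plumb. Its left edge touches the collar at pixel (347,188), and the gripper is clear.

```bash
python3 -c "
from cell import ctrl
print(ctrl.finish_job())"
```

```text
the job is handed in; nothing more can be done
None
```

The amber screen hangs free and still on the rail, its left edge against the black collar and the gripper clear of it; I handed the job in at about 23 s of robot time, and no verdict came back.

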